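# Slide a weld coupon under the spring clip

## Robot

A 7-joint arm with a two-finger parallel gripper is mounted at the origin on the work surface. World frame = base frame: x ahead of the robot, y to its left, z up, the work surface at z = 0. Lengths are in m, angles in rad, forces in N, time in s.
With the tool pointing down it reaches from about 0.425 to 0.95 m from the base axis. Payload 4.7 kg.
Tool frame: the origin (TCP) lies between the finger pads; the fingertips stand ahead of it and the grasp point (between the pads) lies 8 mm behind it (env.finger_overhang is the x of the fingertips in the tool frame, in m); x points along the fingers, z is the direction in which the jaws open and shut, and the axes are right-handed (so a half turn about x gives the same grasp; the last joint's range is limited). The gripper opens to 87 mm and grips with 3 to 60 N. Pads are 19 mm wide; open, the fingers measure 117 mm over their backs; the gripper's body (75 mm by 190 mm) begins 51 mm behind the grasp point.
Start: joints at [-1.158, 0.469, -0.049, 1.532, 0.024, 1.141, -0.082], TCP at [0.289, 0.61, 0.234] pointing down, gripper open.
Joint ranges: [-2.59, 2.59], [-0.33, 1.99], [-1.39, 1.29], [0.1, 2.45], [-1.04, 4.18], [0.21, 1.99], [-2.66, 2.66]. Speed limits (rad/s): [2.57, 2.57, 3.14, 3.14, 3.14, 3.14, 3.14].

## Interface

Orientations are given as a 3x3 rotation matrix whose columns are the frame's x, y, z axes.
In Python, from bench import env, imaging, order gives the robot as it stands.
- The arm moves only by the tool arm_command, never from a script. Its argument "series" is text: rows parted by semicolons, each of 5 numbers parted by spaces: the finger opening in m, from 0 to 0.087, then the shift along the tool's x, y, z in m, then the turn about the tool's x in degrees. In form: claw x y z spin; .... A call has 1 to 12 rows; each row shifts and turns the pose as measured when the row begins, along the tool's axes as they then stand; what a row does not reach is not made up. A row lasts 1/8 s, in which the tool goes at most 62.5 mm and 10.7 degrees, less where a joint would pass 70% of its speed; a pose out of reach is approached as far as the arm can. A call with a gripper value outside its range is refused whole. The fingers move at their own pace and stop on an object; the grip force is fixed at half the most. Time passes only in rows, so rows that do not move let the fingers close. It gives the time, the measured TCP pose, the force and the opening at its end, in the units of the state.
- env.state(): the state, without advancing time (a new reading comes with each control period).
- imaging.get_image(name): name is "side" or "top" or "wrist"; returns a dict with "color" (420x560x3 uint8, red, green, blue), "z_map" (420x560 float32, m along the optical axis (not along the pixel's ray), 0 where there is no reading), "camera_matrix" (3x3 intrinsics, pixels), "rvec" (rotation vector, rad) and "tvec" (3), from world to camera coordinates, as OpenCV has them; the wrist camera has in their place "hand_eye" (4x4, takes a point from camera to tool coordinates, whose origin is the TCP and whose axes are the tool frame's). Camera axes: x right, y down, z forward; pixel columns grow to the right and rows downward; lengths in m; the calibration is good to about 2 mm. A picture is of the moment at which its call begins: read the wrist's pose just before it.
- order.hand_in(): hands the job in, once; it reports no verdict.
The state is a dict: "time_s": time; "qpos": joint angles; "joint_velocities": joint speeds; "joint_torque": joint torques, N m; "eef_pos": TCP position; "tool_rot": TCP orientation; "ft_force": force on the tool from outside, world axes, zero at the start; "moment": the same for the moment, N m; "grip_width": finger opening in m.
Only numpy, scipy, OpenCV 4.12 (cv2) and the standard library are available. Lean on these libraries where they do the work, as an engineer would, in place of code of your own. Each camera call takes 0.05 s, during which the arm holds its last target.

## Task

Press the blue thumb bar of the spring clip right down with one fingertip and, keeping it down, use the other fingertip to push the copper coupon along its bed, under the raised nose, until it sits home against the green end stop. Only then let the clip up so that it closes on the coupon, and move clear. Do not pick up or tip the coupon, and leave the screwdriver, the oil bottle and the aluminium block alone.

Things in the scene. Friction and masses are not known exactly. Their poses are not given: they have to be found in the camera images.
- fixture: Fixture fixed to the table, 190 x 136 mm, under 60 mm tall. Origin at table height below the bed's middle line; x runs along the bed to the green stop, y across to the blue thumb bar, z up. Bed: flat top at z 20 mm, x -105 to 75, y -26 to 26 mm, with rails 4 mm high, 44 mm apart inside. Green end stop: 16 mm above the bed. Hinge blocks at y 32 mm, x -103.5 and 55.5, 38 mm tall.
- coupon: Loose flat copper coupon, 80 mm long (its x, along the bed) x 40 mm wide x 12 mm thick, about 0.3 kg. Origin at the centre of its underside. It starts on the bed between the rails, short of the clip's nose; its rear edge is 40 mm behind its origin. Home, its origin is at x = 20 mm in the fixture's frame.
- clip_angle (a joint): Angle of the sprung clip (rad) about a hinge along fixture x at y 32, z 32 mm. 0: at rest, nose 4 mm above the bed, blocking the coupon. 0.42: thumb bar pressed right down to its stop, nose 19 mm above the bed. It takes about 2 to 6 N on the bar and springs back when let go. Closed on the coupon it reads about 0.22.
- bar_mid (a point): Centre of the top of the blue thumb bar, a plate 95 x 34 x 5 mm. At rest it slopes up 0.42 rad away from the hinge, far edge about 43 mm above the table. Pressed right down its top is level, 26 mm above the table (6 mm above the bed), at fixture x -100 to -5, y 40 to 74 mm (this point at y 60). A fingertip can slide along it while keeping it down.
- clip: The sprung clip: a steel bar on a hinge beside the bed with the blue thumb bar on one side and, on the other, a steel arm (the nose) with an yellow rounded tip that reaches over the bed at fixture x 32 to 50 mm, its tip about on the bed's middle line. The nose rocks up as the thumb bar goes down. Origin on the hinge line.
- stop_face (a point): Centre of the green end stop's face (fixture x 60 mm), 6 mm above the bed; the coupon's front edge comes to rest against it.
- screwdriver: Bystander: loose screwdriver with a yellow handle, 170 mm long, lying beside the fixture.
- oil: Bystander: small black bottle, 42 mm across, 85 mm tall, standing beside the fixture; origin under its base.
- block: Bystander: loose aluminium block 40 x 60 x 30 mm beyond the end stop; origin under its centre.

How it is judged:
On the way, in this order (a step that is already met when the one before it is completed fails the run):
1. a fingertip presses the thumb bar down so that the nose rises (value of joint clip_angle above 0.3 rad and contact force between the fingers and clip above 0.5 N), for 0.1 s.
2. with the bar held down by one fingertip, the other pushes the coupon under the nose (value of joint clip_angle above 0.28 rad and contact force between the fingers and clip above 0.5 N and contact force between the fingers and coupon above 0.2 N and x of coupon in the frame of fixture above -0.004 m), for 0.04 s.
3. the coupon is home against the end stop with the bar still held down (value of joint clip_angle above 0.28 rad and contact force between the fingers and clip above 0.5 N and x of coupon in the frame of fixture above 0.017 m), for 0.15 s.
At the end, for the whole second after the job is handed in: The coupon lies flat on the bed with its front edge within 3 mm of the green end stop, at rest, and the clip has closed on it: its nose presses on the coupon (more than 0.8 N, joint clip_angle 0.15 to 0.28) (x of coupon in the frame of fixture above 0.017 m and z of coupon in the frame of fixture between 0.0175 and 0.0225 m and value of joint clip_angle between 0.15 and 0.28 rad and contact force between clip and coupon above 0.8 N and linear speed of coupon below 0.01 m/s); the robot touches nothing.
It fails at once if the coupon is lifted off the bed or tipped (z of coupon in the frame of fixture above 0.025 m or angle between coupon's own z axis and vertical above 0.12 rad).
It fails at once if a bystander is disturbed (distance of any of screwdriver, oil, block from where it was at the start of the episode above 0.015 m).
It also fails if it takes over 45 s, if anything falls off the work surface, if the arm or the gripper's body presses on something with over 40 N, if the wrist force passes 120 N, or if a joint passes its speed limit or range.

## Working session

There is one attempt and no reset: what is moved stays moved. The work goes in short steps, Python scripts to look and compute and a tool call to move; the robot and the scene stay as the last step left them, time stands still between calls to the robot, and variables do not carry over. Pictures are saved under pics/ and viewed, and the job is handed in when it is done.

Besides the shell and the picture viewer there is one more tool, called after "Request:" as name(argument=value, ...) on one line, values as JSON. arm_command: Moves the arm, as the interface text tells. Its arguments: {"type":"object","properties":{"series":{"type":"string"}},"required":["series"]}

```bash
ls; mkdir -p pics; python3 - <<'E'
from bench import env, imaging
import cv2,numpy as np
s=env.state();print({k:np.round(v,3) for k,v in s.items()},env.finger_overhang)
for n in ["side","top","wrist"]:
    d=imaging.get_image(n);cv2.imwrite(f"pics/a_{n}.png",d["color"][:,:,::-1]);np.savez(f"a_{n}.npz",**d)
E
```

```text
pics
{'time_s': np.float64(0.0), 'qpos': array([-1.158,  0.469, -0.049,  1.534,  0.024,  1.141, -0.082]), 'joint_velocities': array([ 0.003, -0.   , -0.   , -0.001,  0.001,  0.001,  0.001]), 'joint_torque': array([ 1.0000e-03, -5.0796e+01, -8.0000e-02, -2.3615e+01, -6.1000e-02,
        3.8000e-02,  0.0000e+00]), 'eef_pos': array([0.288, 0.61 , 0.232]), 'tool_rot': array([[-0.001, -0.904,  0.428],
       [-0.002,  0.428,  0.904],
       [-1.   , -0.   , -0.002]]), 'ft_force': array([ 0.666, -0.279,  0.886]), 'moment': array([ 0.028, -0.054,  0.011]), 'grip_width': np.float64(0.087)} 0.011
```

View pics/a_top.png

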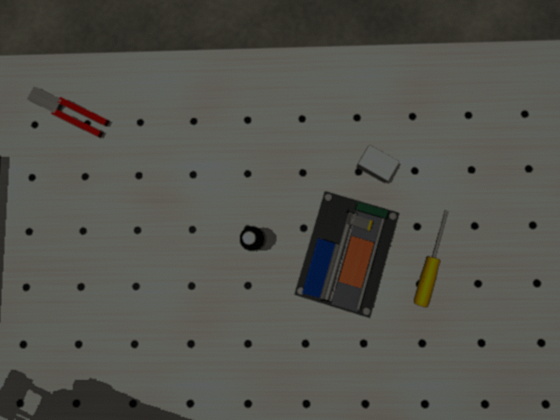

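View pics/a_side.png

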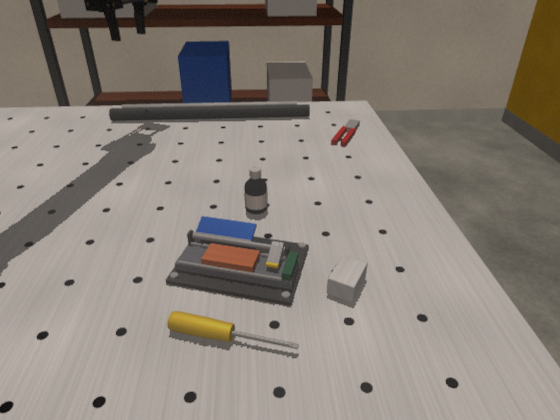

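View pics/a_wrist.png

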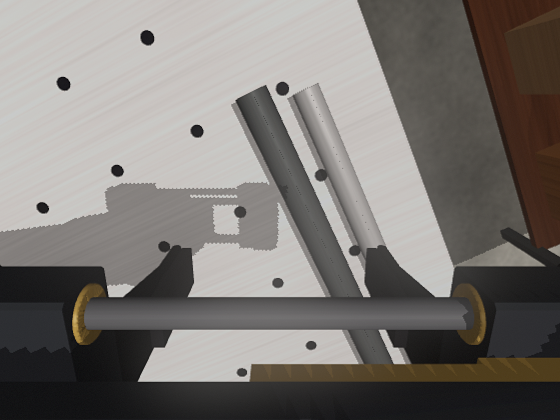

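The top view shows the fixture: green stop near (372,209), coupon (356,262), blue bar (320,268), yellow nose tip (370,225). The bottle is at (253,238), the block at (378,163) and the screwdriver at (430,260). Next I measure these positions.

```bash
cat > h.py <<'E'
import cv2,numpy as np
def load(n): return dict(np.load(n))
def cast(d,uv,z):
    R=cv2.Rodrigues(d["rvec"])[0];t=d["tvec"].reshape(3);K=d["camera_matrix"]
    uv=np.atleast_2d(uv).astype(float)
    r=np.c_[uv,np.ones(len(uv))]@np.linalg.inv(K).T@R; c=-R.T@t
    return c+r*((z-c[2])/r[:,2])[:,None]
def depthpts(d,m):
    R=cv2.Rodrigues(d["rvec"])[0];t=d["tvec"].reshape(3);K=d["camera_matrix"]
    v,u=np.nonzero(m&(d["z_map"]>0));z=d["z_map"][v,u]
    p=np.c_[u,v,np.ones(len(u))]@np.linalg.inv(K).T*z[:,None]
    return (p-t)@R
def mask(d,name):
    h=cv2.cvtColor(d["color"],cv2.COLOR_RGB2HSV)
    lo,hi={"blue":((108,150,40),(128,255,255)),"cop":((4,120,60),(15,255,255)),"green":((60,80,20),(95,255,255)),"yel":((18,150,70),(32,255,255))}[name]
    return cv2.inRange(h,np.array(lo),np.array(hi))>0
E
python3 - <<'E'
from h import *
for n in ["top","side"]:
    d=load(f"a_{n}.npz")
    for c,z in [("cop",.032),("blue",.035),("green",.036),("yel",.03)]:
        m=mask(d,c).astype(np.uint8)
        k,l,st,ce=cv2.connectedComponentsWithStats(m)
        for i in range(1,k):
            if st[i,4]<15: continue
            P=depthpts(d,l==i)
            q=cv2.minAreaRect(np.argwhere(l==i)[:,::-1].astype(np.float32))
            print(n,c,st[i],ce[i].round(1),"plane",cast(d,ce[i],z)[0].round(4),"depthmed",np.median(P,0).round(4) if len(P) else None, "zr",np.percentile(P[:,2],[5,95]).round(3))
            print("   box",cast(d,cv2.boxPoints(q),z)[:,:2].round(4).tolist())
E
```

```text
top cop [ 339  236   35   52 1160] [355.8 261.6] plane [ 0.5483 -0.0361  0.032 ] depthmed [ 0.5478 -0.036   0.0314] zr [0.029 0.033]
   box [[0.5154, -0.0047], [0.5927, -0.0282], [0.5813, -0.0673], [0.5044, -0.0435]]
top blue [ 303  238   32   60 1037] [318.1 267.7] plane [0.5389 0.0275 0.035 ] depthmed [0.5388 0.0275 0.037 ] zr [0.03  0.043]
   box [[0.498, 0.0563], [0.5894, 0.0281], [0.5805, -0.0015], [0.4894, 0.027]]
top green [356 202  32  16 265] [371.4 209.6] plane [ 0.6352 -0.0641  0.036 ] depthmed [ 0.6348 -0.0637  0.0354] zr [0.033 0.037]
   box [[0.6363, -0.0366], [0.6498, -0.0409], [0.634, -0.0913], [0.6206, -0.087]]
top yel [368 220   4  10  22] [369.6 224.7] plane [ 0.6101 -0.0613  0.03  ] depthmed [ 0.6103 -0.0613  0.0315] zr [0.03  0.034]
   box [[0.6031, -0.0576], [0.6186, -0.0619], [0.6177, -0.0655], [0.6021, -0.0611]]
top yel [415 257  25  50 626] [427.1 281.8] plane [ 0.5137 -0.1534  0.03  ] depthmed [ 0.5129 -0.1556  0.0233] zr [0.018 0.026]
   box [[0.4791, -0.13], [0.5565, -0.1576], [0.5498, -0.1779], [0.4726, -0.1501]]
side cop [156   4 110   5 426] [210.5   6.
[... 1759 characters left out ...]
, 0.0225], [0.4999, 0.0649], [0.5885, 0.0358], [0.5844, -0.0041]]
side yel [ 506    0   54  144 5116] [539.8  72.4] plane [1.6025 0.9197 0.03  ] depthmed [ 2.4802  2.2128 -0.3487] zr [-0.627  0.033]
   box [[2.4881, 2.8407], [2.8793, 2.8186], [1.2993, 0.3326], [1.1765, 0.34]]
side yel [266 262  13   6  50] [271.7 264.8] plane [ 0.612  -0.0623  0.03  ] depthmed [ 0.6124 -0.064   0.0313] zr [0.028 0.034]
   box [[0.603, -0.064], [0.6043, -0.0552], [0.6215, -0.0607], [0.62, -0.0694]]
side yel [ 168  312   65   29 1175] [199.4 325.6] plane [ 0.517  -0.1728  0.03  ] depthmed [ 0.5154 -0.1658  0.0237] zr [0.012 0.028]
   box [[0.4768, -0.1753], [0.477, -0.1435], [0.558, -0.1707], [0.554, -0.2002]]
```

Request:
arm_command(series="0.047 0 0 0 -8.5; 0.047 0 -0.034 -0.045 0; 0.047 0 -0.034 -0.045 0; 0.047 0 -0.034 -0.045 0; 0.047 0 -0.034 -0.045 0; 0.047 0 -0.034 -0.045 0; 0.047 0 -0.034 -0.045 0; 0.047 0 -0.034 -0.045 0; 0.047 0 -0.034 -0.045 0; 0.047 0 -0.034 -0.045 0; 0.047 0 -0.034 -0.045 0")

```text
time_s: 1.52
eef_pos: [0.4904, 0.0695, 0.2304]
tool_rot: [[-0.002, -0.961, 0.275], [-0.002, 0.275, 0.961], [-1.0, 0.002, -0.002]]
ft_force: [-0.3, -0.1, -0.2]
grip_width: 0.0466
```

```bash
cat > go.py <<'E'
from bench import env
import numpy as np,sys
O=np.array([.5714,-.0446]);a=np.radians(-17.1);fx=np.array([np.cos(a),np.sin(a)]);fy=np.array([-fx[1],fx[0]])
def rep(tx=None,ty=None,tz=None):
    s=env.state();p=s["eef_pos"];R=s["tool_rot"]
    f=[(p[:2]-O)@fx,(p[:2]-O)@fy]
    print("t",s["time_s"],"pos",p.round(4),"fixt",np.round(f,4),"tip z",round((p+R[:,0]*.011)[2],4),"yaw err deg",round(np.degrees(np.arctan2(R[1,2],R[0,2]))-72.9,2),"tilt",R[:2,0].round(3),"F",s["ft_force"].round(2),"w",round(s["grip_width"],4))
    if tx is not None:
        T=np.r_[O+fx*tx+fy*ty,tz+.011]; print("tool shift",(R.T@(T-p)).round(4))
E
python3 -c "
from go import *
rep(-.08,.029,.06)"
```

```text
t 1.525 pos [0.4904 0.0695 0.2304] fixt [-0.111   0.0852] tip z 0.2194 yaw err deg 1.15 tilt [-0.002 -0.002] F [-0.33 -0.13 -0.24] w 0.0466
tool shift [ 0.1595 -0.0301 -0.0565]
```

Request:
arm_command(series="0.047 0.03 -0.015 -0.028 1.1; 0.047 0.03 -0.014 -0.028 0; 0.047 0.03 0 0 0; 0.047 0 0 0 0")

```text
time_s: 2.02
eef_pos: [0.5037, -0.0006, 0.139]
tool_rot: [[0.001, -0.953, 0.304], [-0.003, 0.304, 0.953], [-1.0, -0.002, -0.003]]
ft_force: [0.6, 0.3, 0.5]
grip_width: 0.047
```

```bash
python3 - <<'E'
from go import *
from bench import imaging
import cv2
rep(-.08,.029,.06)
for n in ["top","side","wrist"]:
    d=imaging.get_image(n);cv2.imwrite(f"pics/b_{n}.png",d["color"][:,:,::-1]);np.savez(f"b_{n}.npz",**d,pos=env.state()["eef_pos"],R=env.state()["tool_rot"])
E
```

```text
t 2.025 pos [ 0.5037 -0.0006  0.139 ] fixt [-0.0776  0.0222] tip z 0.128 yaw err deg -0.59 tilt [ 0.001 -0.003] F [0.6  0.34 0.52] w 0.047
tool shift [0.0679 0.0025 0.007 ]
```

View pics/b_wrist.png

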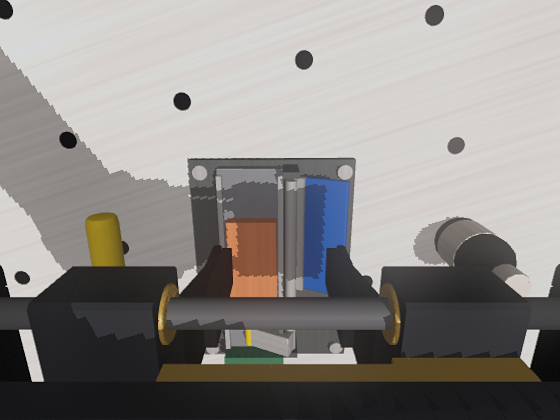

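View pics/b_side.png

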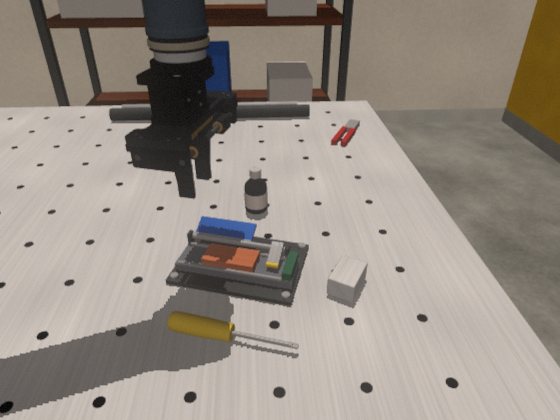

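The wrist view shows the coupon's rear edge at row 219 (cols 226-277), with the blue bar on the right (cols 303-350). I use this to refine the x positions.

```bash
python3 - <<'E'
from go import *
from h import load
d=load("b_wrist.npz")
K=d["camera_matrix"];H=d["hand_eye"];R=d["R"];p=d["pos"]
def c(u,v,z):
    r=np.linalg.inv(K)@[u,v,1.];r=R@H[:3,:3]@r;o=R@H[:3,3]+p
    w=o+r*(z-o[2])/r[2]; return np.round([(w[:2]-O)@fx,(w[:2]-O)@fy],4)
print("coupon rear L,R",c(226,219,.032),c(277,219,.032))
print("bed end",c(219,168,.02),c(277,168,.02), "rail in",c(222,200,.024),c(279,200,.024))
print("bar in/out rear",c(305,178,.030),c(348,181,.043))
print("bar outer edge mid",c(349,215,.043))
E
```

```text
coupon rear L,R [-0.0647 -0.0178] [-0.0643  0.0219]
bed end [-0.1026 -0.0228] [-0.1021  0.0223] rail in [-0.0778 -0.0213] [-0.0773  0.0236]
bar in/out rear [-0.0963  0.0435] [-0.0969  0.0735]
bar outer edge mid [-0.0709  0.0755]
```

Request:
arm_command(series="0.047 0.025 0.002 0.007 -0.6; 0.047 0.025 0 0 0; 0.047 0.02 0 0 0; 0.047 0 0 0 0")

```text
time_s: 2.68
eef_pos: [0.5127, 0.011, 0.0768]
tool_rot: [[0.021, -0.958, 0.287], [0.001, 0.287, 0.958], [-1.0, -0.02, 0.007]]
ft_force: [-0.2, 1.1, -0.1]
grip_width: 0.0467
```

```bash
python3 -c "
from go import *
rep(-.08,.030,.026)"
```

```text
t 2.675 pos [0.5127 0.011  0.0768] fixt [-0.0724  0.0359] tip z 0.0658 yaw err deg 0.4 tilt [0.021 0.001] F [-0.15  1.07 -0.14] w 0.0467
tool shift [ 0.0396  0.0084 -0.0061]
```

Request:
arm_command(series="0.047 0 0.008 -0.006 0; 0.047 0 0 0 0; 0.047 0 0 0 0")

```text
time_s: 3.05
eef_pos: [0.5048, 0.0079, 0.08]
tool_rot: [[0.027, -0.958, 0.286], [0.002, 0.287, 0.958], [-1.0, -0.026, 0.01]]
ft_force: [-0.0, -0.3, 0.4]
grip_width: 0.0467
```

```bash
python3 -c "
from go import *
rep(-.08,.030,.026);print(env.state()['qpos'].round(3))"
```

```text
t 3.05 pos [0.5048 0.0079 0.08  ] fixt [-0.0791  0.0306] tip z 0.069 yaw err deg 0.45 tilt [0.027 0.002] F [-0.05 -0.26  0.42] w 0.0467
tool shift [ 0.0429  0.0021 -0.001 ]
[-0.261  0.387  0.198  2.104 -0.126  0.634  1.303]
```

Request:
arm_command(series="0.047 0.008 0.002 0 0; 0.047 0.008 0 0 0; 0.047 0 0 0 0")

```text
time_s: 3.42
eef_pos: [0.5035, 0.0086, 0.0632]
tool_rot: [[0.028, -0.958, 0.286], [0.002, 0.287, 0.958], [-1.0, -0.026, 0.01]]
ft_force: [0.2, 0.1, -0.8]
grip_width: 0.0469
```

```bash
python3 -c "
from go import *
rep(-.08,.030,.026);print(env.state()['qpos'].round(3),env.state()['joint_velocities'].round(3))"
```

```text
t 3.425 pos [0.5035 0.0086 0.0632] fixt [-0.0805  0.0309] tip z 0.0522 yaw err deg 0.46 tilt [0.028 0.002] F [ 0.2   0.11 -0.77] w 0.0469
tool shift [ 0.0262  0.0002 -0.0012]
[-0.255  0.413  0.19   2.117 -0.136  0.593  1.311] [ 0.    -0.004  0.002 -0.004 -0.002 -0.004 -0.   ]
```

Request:
arm_command(series="0.047 0.007 0 -0.001 0; 0.047 0.007 0 0 0; 0.047 0.005 0 0 0; 0.047 0 0 0 0")

```text
time_s: 3.92
eef_pos: [0.5042, 0.008, 0.0429]
tool_rot: [[0.028, -0.958, 0.286], [0.003, 0.286, 0.958], [-1.0, -0.026, 0.011]]
ft_force: [-0.6, -0.7, 3.2]
grip_width: 0.0468
```

```bash
python3 - <<'E'
from go import *
from bench import imaging
import cv2
rep(-.08,.029,.026)
d=imaging.get_image("side");cv2.imwrite("pics/c_side.png",cv2.resize(d["color"][180:320,130:350,::-1],None,fx=3.5,fy=3.5))
E
```

```text
t 3.925 pos [0.5042 0.008  0.0429] fixt [-0.0797  0.0305] tip z 0.0319 yaw err deg 0.47 tilt [0.028 0.003] F [-0.61 -0.75  3.16] w 0.0468
tool shift [ 0.0059  0.0005 -0.0016]
```

View pics/c_side.png

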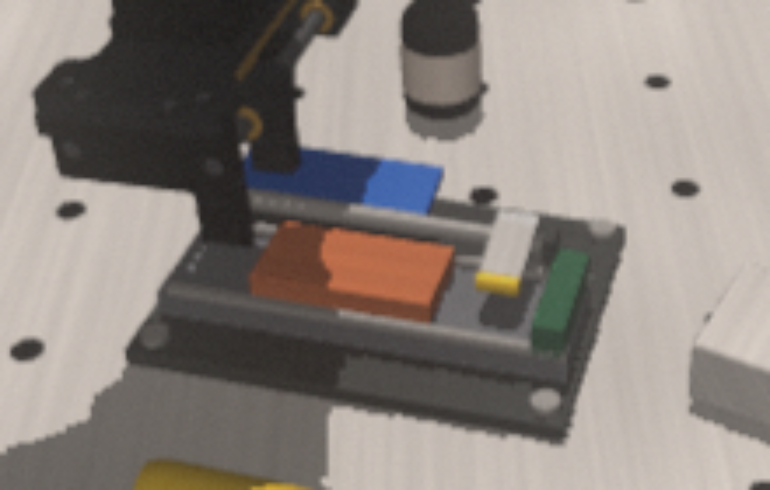

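The bar is partly pressed and the nose is rising. The second fingertip is behind the coupon, above the bed. I press on down.

Request:
arm_command(series="0.047 0.003 0 0 0; 0.047 0.003 0 0 0; 0.047 0.001 0 0 0; 0.047 0.001 0 0 0")

```text
time_s: 4.47
eef_pos: [0.5041, 0.0074, 0.0366]
tool_rot: [[0.027, -0.958, 0.287], [0.003, 0.287, 0.958], [-1.0, -0.025, 0.011]]
ft_force: [-4.8, -0.0, 16.8]
grip_width: 0.0469
```

```bash
python3 - <<'E'
from go import *
from bench import imaging
import cv2
rep(-.08,.029,.026)
d=imaging.get_image("side");cv2.imwrite("pics/d_side.png",cv2.resize(d["color"][180:320,130:350,::-1],None,fx=3.5,fy=3.5))
E
```

```text
t 4.475 pos [0.5041 0.0074 0.0366] fixt [-0.0796  0.0299] tip z 0.0256 yaw err deg 0.44 tilt [0.027 0.003] F [-4.76 -0.   16.8 ] w 0.0469
tool shift [-0.0004  0.0004 -0.0009]
```

View pics/d_side.png

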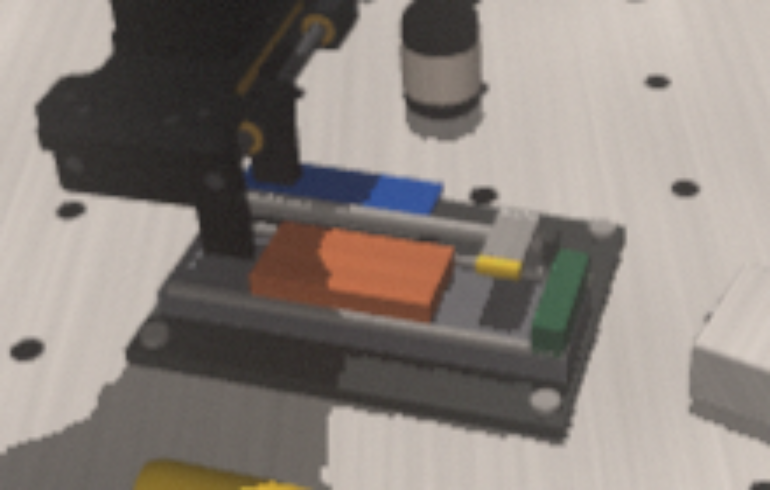

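The bar is fully down (16.8 N, tip at 26 mm) and the nose is up. Now I push along −y of the tool.

Request:
arm_command(series="0.047 0.0002 -0.004 0 0; 0.047 0.0002 -0.004 0 0; 0.047 0.0002 -0.004 0 0; 0.047 0.0002 -0.004 0 0")

```text
time_s: 5.03
eef_pos: [0.5051, 0.0071, 0.0367]
tool_rot: [[-0.005, -0.96, 0.281], [0.01, 0.281, 0.96], [-1.0, 0.007, 0.008]]
ft_force: [-10.4, 1.8, 17.3]
grip_width: 0.0471
```

```bash
python3 -c "
from go import *
rep(-.03,.029,.026)"
```

```text
t 5.025 pos [0.5051 0.0071 0.0367] fixt [-0.0786  0.0299] tip z 0.0257 yaw err deg 0.78 tilt [-0.005  0.01 ] F [-10.39   1.84  17.26] w 0.0471
tool shift [-0.0007 -0.0486 -0.0016]
```

Request:
arm_command(series="0.047 -0.001 0 0 0; 0.047 -0.0005 0 0 0")

```text
time_s: 5.28
eef_pos: [0.5049, 0.0074, 0.0387]
tool_rot: [[-0.004, -0.96, 0.281], [0.01, 0.281, 0.96], [-1.0, 0.007, 0.009]]
ft_force: [-1.9, 0.4, 5.2]
grip_width: 0.0467
```

```bash
python3 -c "
from go import *
rep(-.03,.029,.026)"
```

```text
t 5.275 pos [0.5049 0.0074 0.0387] fixt [-0.0788  0.0302] tip z 0.0277 yaw err deg 0.8 tilt [-0.004  0.01 ] F [-1.89  0.35  5.17] w 0.0467
tool shift [ 0.0013 -0.0488 -0.0019]
```

Request:
arm_command(series="0.047 0 -0.004 0 0; 0.047 0 -0.004 0 0; 0.047 0 -0.004 0 0")

```text
time_s: 5.65
eef_pos: [0.5129, 0.0047, 0.0376]
tool_rot: [[-0.013, -0.96, 0.28], [0.012, 0.28, 0.96], [-1.0, 0.016, 0.007]]
ft_force: [-5.9, 1.6, 6.9]
grip_width: 0.0472
```

```bash
python3 -c "
from go import *
rep(-.03,.029,.027)"
```

```text
t 5.65 pos [0.5129 0.0047 0.0376] fixt [-0.0704  0.0299] tip z 0.0266 yaw err deg 0.83 tilt [-0.013  0.012] F [-5.85  1.65  6.89] w 0.0472
tool shift [-0.0011 -0.0404 -0.0015]
```

Request:
arm_command(series="0.047 -0.0004 -0.005 0 -0.3; 0.047 -0.0003 -0.005 0 0; 0.047 -0.0003 -0.005 0 0")

```text
time_s: 6.02
eef_pos: [0.5201, 0.0023, 0.037]
tool_rot: [[-0.033, -0.961, 0.274], [0.015, 0.274, 0.962], [-0.999, 0.035, 0.005]]
ft_force: [-12.3, 2.6, 16.0]
grip_width: 0.0469
```

```bash
python3 - <<'E'
from go import *
from bench import imaging
import cv2
rep(-.03,.029,.027)
d=imaging.get_image("side");cv2.imwrite("pics/e_side.png",cv2.resize(d["color"][180:320,130:350,::-1],None,fx=3.5,fy=3.5))
E
```

```text
t 6.025 pos [0.5201 0.0023 0.037 ] fixt [-0.0628  0.0298] tip z 0.026 yaw err deg 1.21 tilt [-0.033  0.015] F [-12.34   2.65  16.04] w 0.0469
tool shift [-0.0022 -0.0327 -0.0014]
```

View pics/e_side.png

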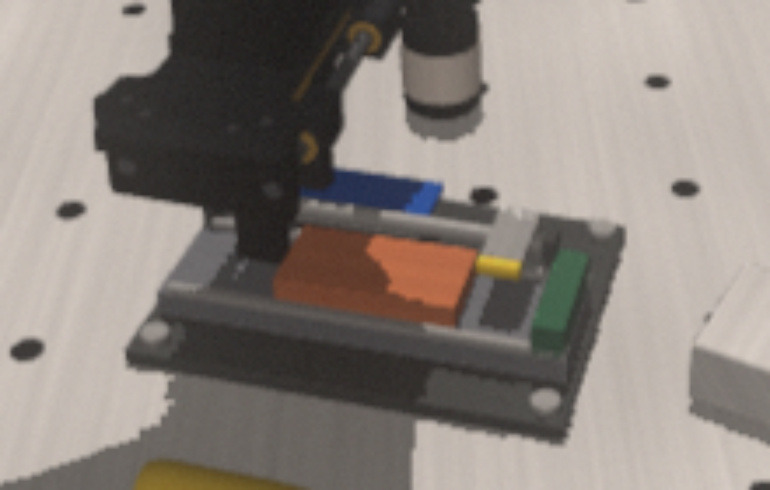

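Request:
arm_command(series="0.047 -0.0012 -0.002 0 0.6; 0.047 -0.0005 -0.004 -0.001 0.6; 0.047 -0.0005 -0.004 0 0")

```text
time_s: 6.45
eef_pos: [0.5248, 0.0002, 0.0376]
tool_rot: [[-0.045, -0.955, 0.293], [0.017, 0.293, 0.956], [-0.999, 0.048, 0.003]]
ft_force: [-5.9, 0.3, 7.1]
grip_width: 0.0473
```

```bash
python3 -c "
from go import *
rep(-.03,.029,.027)"
```

```text
t 6.45 pos [5.248e-01 2.000e-04 3.760e-02] fixt [-0.0577  0.0292] tip z 0.0267 yaw err deg 0.04 tilt [-0.045  0.017] F [-5.94  0.27  7.1 ] w 0.0473
tool shift [-0.0017 -0.0276 -0.0002]
```

Request:
arm_command(series="0.047 -0.0008 -0.008 0 0; 0.047 -0.0009 -0.008 0 0")

```text
time_s: 6.7
eef_pos: [0.5364, -0.0035, 0.0376]
tool_rot: [[-0.056, -0.955, 0.293], [0.019, 0.292, 0.956], [-0.998, 0.059, 0.002]]
ft_force: [-5.1, 1.7, 7.3]
grip_width: 0.0472
```

```bash
python3 -c "
from go import *
rep(-.03,.029,.027)"
```

```text
t 6.7 pos [ 0.5364 -0.0035  0.0376] fixt [-0.0456  0.029 ] tip z 0.0266 yaw err deg 0.08 tilt [-0.056  0.019] F [-5.14  1.73  7.29] w 0.0472
tool shift [-0.0013 -0.0155 -0.    ]
```

```bash
python3 - <<'E'
from go import *
from bench import imaging
from h import *
for n in ["side","top"]:
    d=imaging.get_image(n);np.savez(f"f_{n}.npz",**d)
    if n=="side":cv2.imwrite("pics/f_side.png",cv2.resize(d["color"][180:320,130:350,::-1],None,fx=3.5,fy=3.5))
    else: cv2.imwrite("pics/f_top.png",cv2.resize(d["color"][180:330,280:450,::-1],None,fx=4,fy=4))
rep(-.03,.029,.027)
E
```

```text
t 6.8 pos [ 0.5376 -0.0038  0.0377] fixt [-0.0443  0.029 ] tip z 0.0267 yaw err deg 0.06 tilt [-0.053  0.018] F [-3.4   1.52  5.25] w 0.0468
tool shift [-0.0011 -0.0142 -0.    ]
```

View pics/f_side.png

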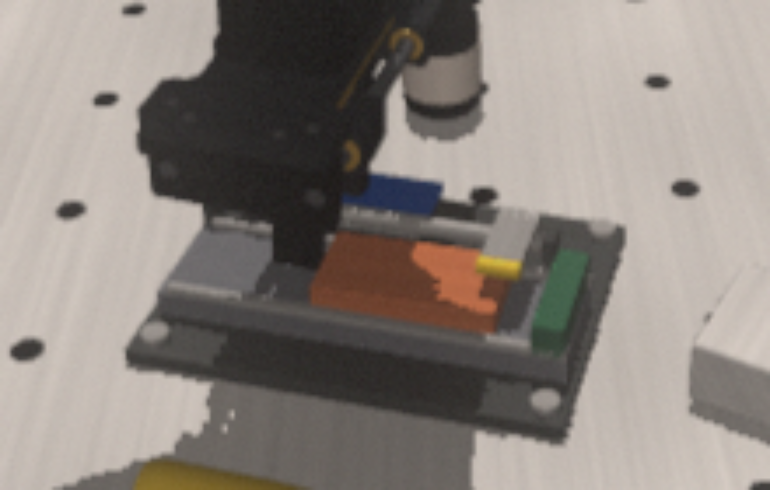

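View pics/f_top.png

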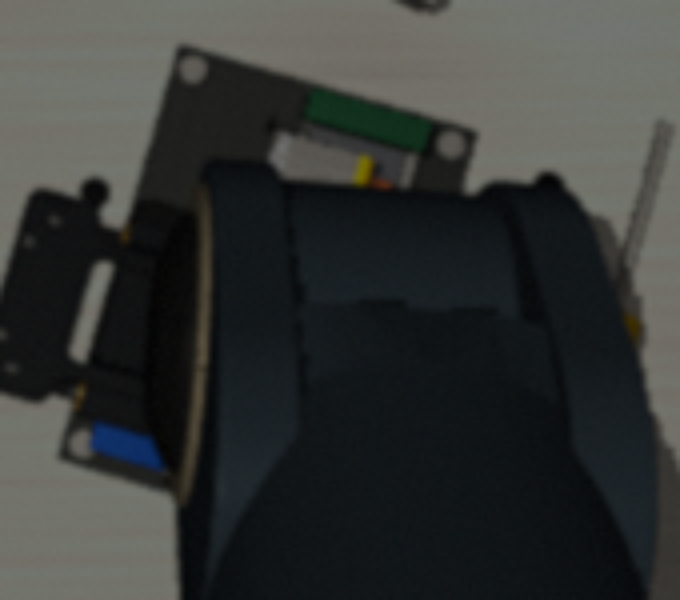

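The coupon's front is passing under the raised nose, with roughly 15 mm to go.

Request:
arm_command(series="0.047 -0.0006 -0.008 0 0; 0.047 -0.0009 -0.007 0 0")

```text
time_s: 7.05
eef_pos: [0.5466, -0.0067, 0.0376]
tool_rot: [[-0.067, -0.954, 0.292], [0.021, 0.291, 0.956], [-0.998, 0.071, 0.001]]
ft_force: [-6.7, 1.6, 8.5]
grip_width: 0.0469
```

```bash
python3 - <<'E'
from go import *
from bench import imaging
from h import *
rep(-.03,.029,.027)
d=imaging.get_image("side")
cv2.imwrite("pics/g_side.png",cv2.resize(d["color"][180:320,130:350,::-1],None,fx=3.5,fy=3.5))
E
```

```text
t 7.05 pos [ 0.5466 -0.0067  0.0376] fixt [-0.0348  0.0289] tip z 0.0266 yaw err deg 0.13 tilt [-0.067  0.021] F [-6.7   1.6   8.51] w 0.0469
tool shift [-0.0007 -0.0048  0.    ]
```

View pics/g_side.png

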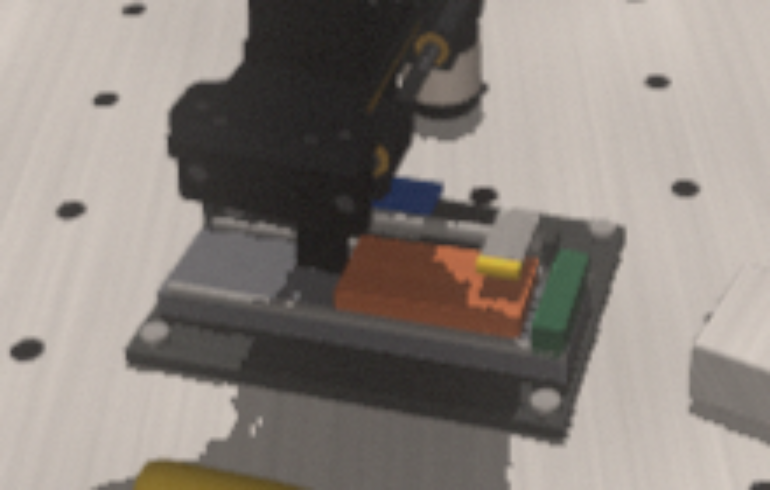

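Request:
arm_command(series="0.047 -0.0008 -0.006 0 0; 0.047 -0.0007 -0.004 0 0")

```text
time_s: 7.35
eef_pos: [0.5523, -0.0085, 0.0377]
tool_rot: [[-0.079, -0.953, 0.291], [0.023, 0.29, 0.957], [-0.997, 0.083, -0.001]]
ft_force: [-6.7, 1.7, 8.2]
grip_width: 0.0473
```

```bash
python3 - <<'E'
from go import *
from bench import imaging
from h import *
rep(-.03,.029,.027)
d=imaging.get_image("side")
cv2.imwrite("pics/i_side.png",cv2.resize(d["color"][210:290,200:320,::-1],None,fx=6,fy=6))
E
```

```text
t 7.35 pos [ 0.5523 -0.0085  0.0377] fixt [-0.0289  0.0289] tip z 0.0267 yaw err deg 0.18 tilt [-0.079  0.023] F [-6.72  1.73  8.18] w 0.0473
tool shift [-0.0002  0.0011  0.0001]
```

View pics/i_side.png

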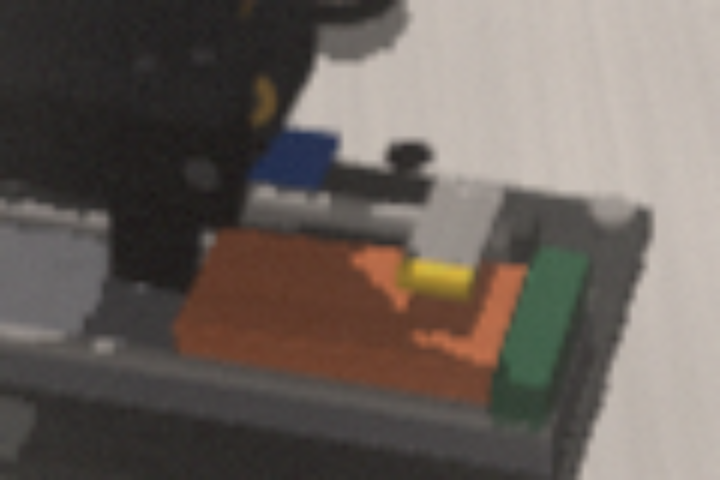

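Request:
arm_command(series="0.047 -0.0007 -0.005 0 0; 0.047 -0.0005 -0.005 0 0")

```text
time_s: 7.65
eef_pos: [0.5532, -0.0088, 0.0377]
tool_rot: [[-0.102, -0.952, 0.29], [0.028, 0.289, 0.957], [-0.994, 0.106, -0.002]]
ft_force: [-13.0, 2.4, 17.9]
grip_width: 0.0473
```

```bash
python3 - <<'E'
from go import *
from bench import imaging
from h import *
rep(-.03,.029,.027)
d=imaging.get_image("side")
cv2.imwrite("pics/j_side.png",cv2.resize(d["color"][210:290,200:320,::-1],None,fx=6,fy=6))
E
```

```text
t 7.65 pos [ 0.5532 -0.0088  0.0377] fixt [-0.0279  0.0289] tip z 0.0268 yaw err deg 0.24 tilt [-0.102  0.028] F [-12.96   2.37  17.91] w 0.0473
tool shift [-0.0001  0.0021  0.0001]
```

View pics/j_side.png

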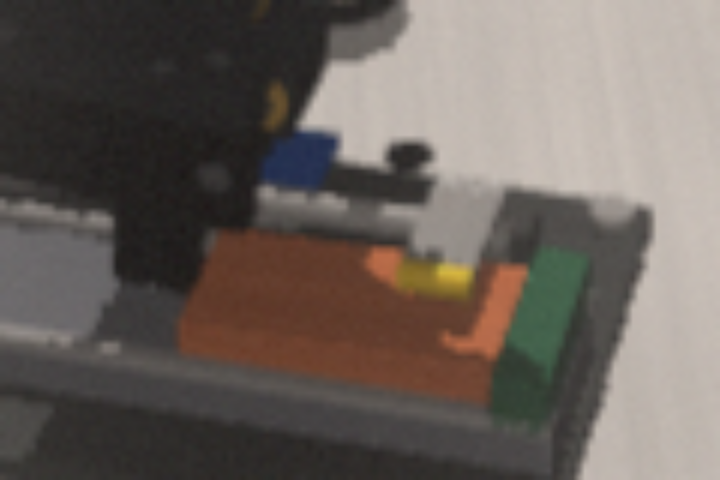

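Request:
arm_command(series="0.047 -0.0018 -0.001 0 0; 0.047 -0.0008 -0.006 0 0")

```text
time_s: 7.95
eef_pos: [0.5539, -0.0088, 0.0388]
tool_rot: [[-0.118, -0.95, 0.29], [0.032, 0.288, 0.957], [-0.992, 0.122, -0.003]]
ft_force: [-15.4, 5.4, 15.3]
grip_width: 0.0469
```

```bash
python3 - <<'E'
from go import *
from bench import imaging
from h import *
rep(-.03,.029,.027)
d=imaging.get_image("side");np.savez("k_side.npz",**d)
cv2.imwrite("pics/k_side.png",cv2.resize(d["color"][210:290,200:320,::-1],None,fx=6,fy=6))
E
```

```text
t 7.95 pos [ 0.5539 -0.0088  0.0388] fixt [-0.0272  0.0291] tip z 0.0278 yaw err deg 0.23 tilt [-0.118  0.032] F [-15.38   5.41  15.32] w 0.0469
tool shift [ 0.0011  0.0027 -0.0001]
```

View pics/k_side.png

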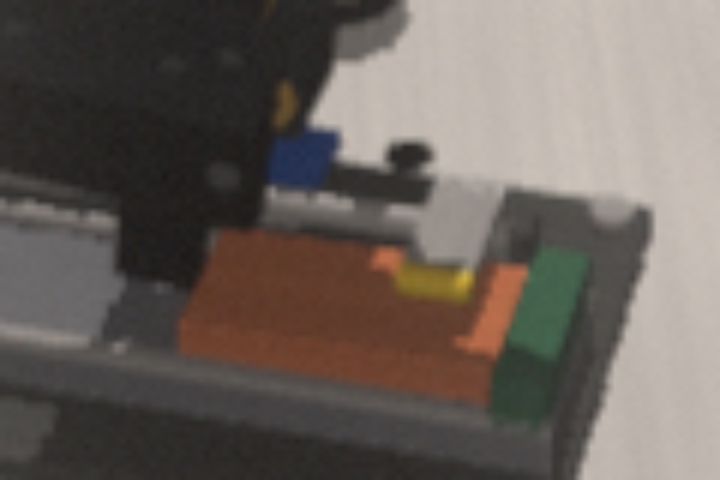

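```bash
python3 - <<'E'
from h import *
for n in ["a","f","k"]:
    d=load(f"{n}_side.npz");m=mask(d,"yel");m[:245]=0;m[285:]=0;m[:,:250]=0;m[:,300:]=0
    v,u=np.nonzero(m);print(n,u.mean(),v.mean(),v.min(),v.max(),depthpts(d,m).mean(0).round(4))
d=load("k_side.npz");
from go import O,fx,fy
for c in["cop","green"]:
    m=mask(d,c);m[:200]=0;P=depthpts(d,m);x=(P[:,:2]-O)@fx;print(c,np.percentile(x,[1,5,50,95,99]).round(4))
E
```

```text
a 271.68 264.78 262 267 [ 0.612  -0.0638  0.0312]
f 271.6607142857143 256.05357142857144 253 259 [ 0.6121 -0.0618  0.0459]
k 271.85 256.8 254 260 [ 0.6125 -0.062   0.0446]
cop [-0.0153 -0.0122  0.0211  0.0586  0.0615]
green [0.0648 0.0653 0.0696 0.0743 0.0756]
```

The coupon is home: the force rose while the coupon stayed still, and the nose is still raised (about 0.37 rad). I back the pusher off while holding the bar, then lift.

Request:
arm_command(series="0.047 0.0005 0.004 0 0; 0.047 0.0005 0.005 0 0")

```text
time_s: 8.25
eef_pos: [0.5505, -0.0074, 0.0398]
tool_rot: [[-0.108, -0.95, 0.293], [0.031, 0.291, 0.956], [-0.994, 0.112, -0.002]]
ft_force: [3.8, -1.7, 4.5]
grip_width: 0.047
```

```bash
python3 - <<'E'
from go import *
from bench import imaging
from h import *
rep(-.03,.029,.027)
d=imaging.get_image("side");np.savez("l_side.npz",**d)
cv2.imwrite("pics/l_side.png",cv2.resize(d["color"][210:290,200:320,::-1],None,fx=6,fy=6))
E
```

```text
t 8.25 pos [ 0.5505 -0.0074  0.0398] fixt [-0.0309  0.0294] tip z 0.0289 yaw err deg 0.08 tilt [-0.108  0.031] F [ 3.81 -1.69  4.47] w 0.047
tool shift [ 0.0017 -0.0011 -0.0004]
```

View pics/l_side.png

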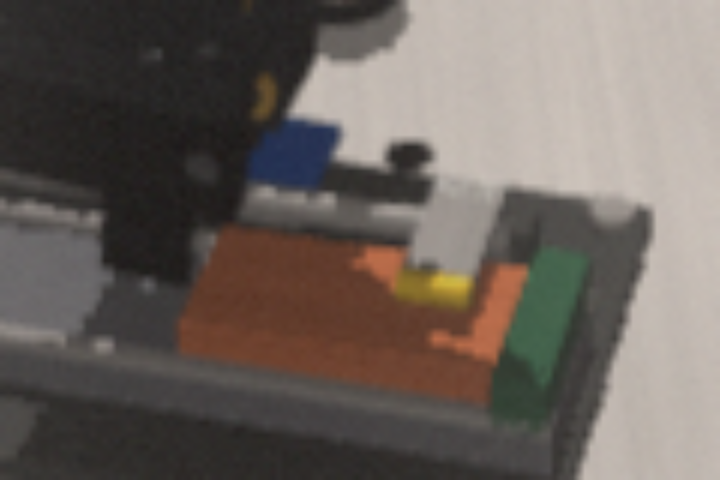

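A visible gap now separates the pusher from the coupon, and the coupon has stayed put. Lifting.

Request:
arm_command(series="0.047 -0.005 0.003 0 0; 0.047 -0.008 0.002 0 0; 0.047 -0.015 0.003 0 0; 0.047 -0.03 0.004 0 0; 0.047 -0.04 0.005 0 0; 0.047 -0.04 0.005 0 0; 0.047 0 0 0 0")

```text
time_s: 9.18
eef_pos: [0.5405, -0.0048, 0.1851]
tool_rot: [[-0.117, -0.949, 0.291], [0.031, 0.29, 0.957], [-0.993, 0.121, -0.004]]
ft_force: [-0.2, -0.2, 0.3]
grip_width: 0.0469
```

```bash
python3 - <<'E'
from go import *
from bench import imaging
from h import *
rep()
d=imaging.get_image("side");np.savez("m_side.npz",**d)
cv2.imwrite("pics/m_side.png",cv2.resize(d["color"][120:345,130:380,::-1],None,fx=2.6,fy=2.6))
m=mask(d,"yel");m[:245]=0;m[285:]=0;m[:,:250]=0;m[:,300:]=0
print(depthpts(d,m).mean(0).round(4))
for c in["cop","green"]:
    m=mask(d,c);m[:200]=0;P=depthpts(d,m);x=(P[:,:2]-O)@fx;print(c,np.percentile(x,[1,5,50,95,99]).round(4),np.percentile(P[:,2],[50,95]).round(4))
E
```

```text
t 9.175 pos [ 0.5405 -0.0048  0.1851] fixt [-0.0412  0.0289] tip z 0.1741 yaw err deg 0.16 tilt [-0.117  0.031] F [-0.15 -0.16  0.26] w 0.0469
[ 0.612  -0.0637  0.0389]
cop [-0.0149 -0.0122  0.0192  0.0588  0.0616] [0.0333 0.0347]
green [0.065  0.0651 0.0694 0.0745 0.0757] [0.0376 0.0394]
```

View pics/m_side.png

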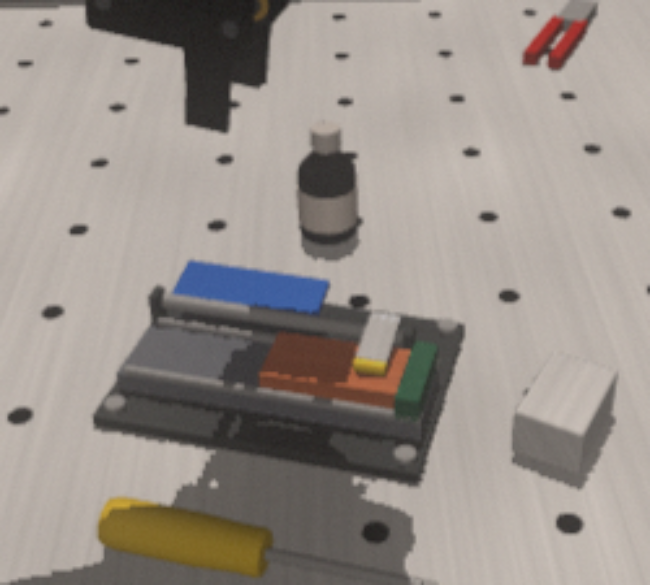

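The clip has closed on the coupon (nose up about 7.7 mm, roughly 0.22 rad). I swing aside for an unobstructed top-view check.

Request:
arm_command(series="0.047 -0.02 0 0.04 0; 0.047 0 0 0.05 0; 0.047 0 0 0.05 0; 0.047 0 0 0.05 0; 0.047 0 0 0.04 0; 0.047 0 0 0 0; 0.047 0 0 0 0")

```text
time_s: 10.1
eef_pos: [0.6034, 0.2177, 0.192]
tool_rot: [[-0.14, -0.945, 0.294], [0.024, 0.294, 0.956], [-0.99, 0.141, -0.018]]
ft_force: [0.0, -0.3, 0.1]
grip_width: 0.0467
```

```bash
python3 - <<'E'
from go import *
from bench import imaging
from h import *
rep()
d=imaging.get_image("top");d0=load("a_top.npz")
cv2.imwrite("pics/n_top.png",cv2.resize(d["color"][130:330,230:460,::-1],None,fx=3,fy=3))
for dd in(d0,d):
  for c,z in[("cop",.032),("green",.036)]:
    m=mask(dd,c);v,u=np.nonzero(m);P=cast(dd,np.c_[u,v],z);x=(P[:,:2]-O)@fx;print(c,np.percentile(x,[1,50,99]).round(4),len(u))
E
```

```text
t 10.1 pos [0.6034 0.2177 0.192 ] fixt [-0.0466  0.2601] tip z 0.1811 yaw err deg -0.01 tilt [-0.14   0.024] F [ 0.03 -0.28  0.14] w 0.0467
cop [-0.0636 -0.0245  0.0151] 1165
green [0.0597 0.0666 0.0736] 265
cop [-0.0194  0.0134  0.0595] 947
green [-0.4344  0.0648  0.0736] 339
```

View pics/n_top.png

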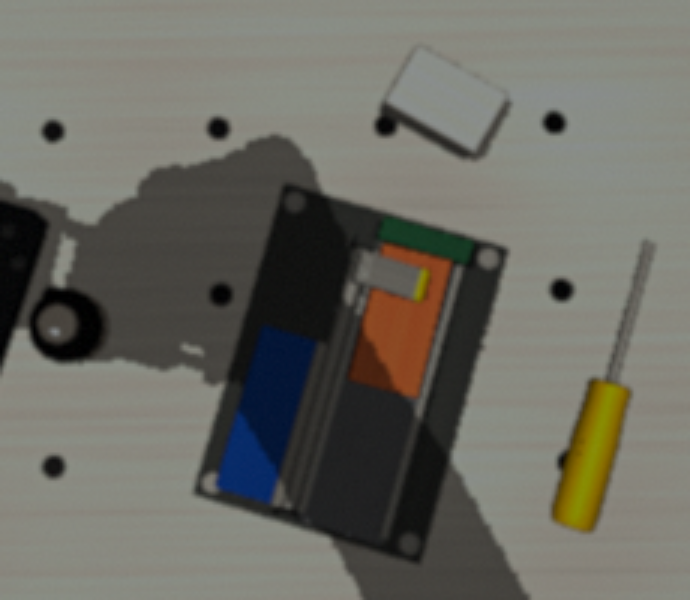

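The top view shows the coupon front at x 59.5 mm against the stop face at 59.7 mm. The clip is closed, the bystanders are in place and the arm is clear.

```bash
python3 -c "
from bench import order
print(order.hand_in())"
```

```text
the job is handed in; nothing more can be done
None
```

The coupon is home against the green stop with the clip closed on it, and I handed the job in at about 10 s. No verdict was reported.

**What I did:** One fingertip pressed the blue bar down to its stop. Keeping it down, the other fingertip pushed the coupon about 44 mm under the raised nose. When the push force rose and the coupon no longer moved, I backed the pusher off, lifted to let the clip up, and swung the arm clear.

**Last checks:**
- **Coupon:** in the top view its front edge is at x ≈ 59.5 mm and the stop face at about 59.7 mm.
- **Clip:** the nose is about 7.7 mm above its rest height, roughly 0.22 rad, so it has closed on the coupon. I could not measure how hard it presses.
- **Surroundings:** the force on the tool was near zero. The screwdriver, bottle and block look undisturbed, judged by eye only.

**What went less well:**
- **Sticking on the bar:** at first the fingertip stuck from pressing too hard (about 17 N), so I eased off before pushing on.
- **Bar force and tilt:** it still touched about 18 N at times, and the drag left the tool tilted by roughly 7 to 8 degrees.
- **Bar not fully down:** when the coupon reached home, the bar was slightly short of its stop, at an estimated 0.37 rad.
- **Side camera disagreement:** it put the coupon front and the stop a few millimetres further along, with an apparent gap of about 3 mm between them. I relied on the top view and the force rise instead.

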